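# One turn of the paint-block feeder

### The arm

A 6-joint arm with a two-finger parallel gripper is mounted at the origin on the work surface. World frame = base frame: x ahead of the robot, y to its left, z up, the work surface at z = 0. Lengths are in mm, angles in degrees, forces in N, time in s.
With the tool pointing down it reaches from about 300 to 850 mm from the base axis. Payload 4.2 kg.
Tool frame: the origin (TCP) lies at the very end of the fingers, on their centre line; the grasp point (between the pads) lies 19 mm behind it (hold_point_z is the z of the grasp point in the tool frame, in mm); z points along the fingers, y is the direction in which the jaws open and shut (so a half turn about z gives the same grasp; the last joint's range is limited). The gripper opens to 91 mm and grips with 3 to 60 N. Pads are 32 mm wide; open, the fingers measure 118 mm over their backs; the gripper's body (76 mm by 178 mm) begins 60 mm behind the grasp point.
Start: joints at [71.906, 18.312, 89.639, -0, 72.044, -1.146], TCP at [167.618, 550.043, 213.976] pointing down, gripper open.
Joint ranges: [-177.97, 177.97], [-48.28, 115.42], [12.27, 149.76], [-77.06, 257.06], [2.81, 150.46], [-146.56, 146.56]. Speed limits (degrees/s): [147.25, 147.25, 180, 180, 180, 180].

### API

Orientations are given as [roll, pitch, yaw] about the fixed x, y, z axes, in that order (R = Rz(yaw) Ry(pitch) Rx(roll)).
In Python, from workcell import state, grab_frame, job_done, hold_point_z gives the robot as it stands. The module is installed in compiled form; this text tells all that it offers.
- The arm moves only by the shell command python3 -m creep 'ROWS' [FORCE]. ROWS is JSON, a list of rows, each a list of 7 numbers: the closure, from 0 (fully open) to 1 (shut), then the shift along the tool's x, y, z in mm, then the turn, a rotation vector about the tool's x, y, z in degrees. A call has 1 to 5 rows; each row shifts and turns the commanded pose from where the row before left it, along the tool's axes as they then stand; what a row does not reach is not made up. A row lasts 1/8 s, in which the tool goes at most 62.5 mm and 10.7 degrees, less where a joint would pass 70% of its speed; a pose out of reach is approached as far as the arm can. A call is refused whole if a number of a shift passes 62.5 or a number of a turn 10.7, either way. A call with a gripper value outside its range is refused whole. The fingers move at their own pace and stop on an object; FORCE is the grip in N (left out, the last holds). Time passes only in rows, so rows that do not move let the fingers close. It gives the time, the measured TCP pose, the force and the opening at its end, in the units of the state.
- state(): the state, without advancing time (a new reading comes with each control period).
- grab_frame(name): name is "side" or "top" or "wrist"; returns a dict with "frame" (384x512x3 uint8, red, green, blue), "fx", "fy", "cx", "cy" (pixels), "k1" (the pictures are not rectified: a ray, as slopes to the right and down, at radius r is drawn at 1 + k1 r^2 times it, then the intrinsics apply), "view" (4x4, takes a point from world to camera coordinates). Camera axes: x right, y down, z forward; pixel columns grow to the right and rows downward; lengths in mm; the calibration is good to about 2 mm. A picture is of the moment at which its call begins. There is no depth.
- job_done(): hands the job in, once; it reports no verdict.
The state is a dict: "time_s": time; "qpos": joint angles; "qvel": joint speeds; "effort": joint torques, N m; "ee_pos": TCP position; "ee_rot": TCP orientation; "force": force on the tool from outside, world axes, zero at the start; "torque": the same for the moment, N m; "gripper_width": finger opening in mm.
Only numpy, scipy, OpenCV 4.12 (cv2) and the standard library are available. Lean on these libraries where they do the work, as an engineer would, in place of code of your own. Each camera call takes 0.05 s, during which the arm holds its last target.

### The job

A painter needs one round paint block. Two hand-cranked block feeders stand on the table; take the one with the round magazine and turn its flywheel clockwise (seen from above) by its upright knob through exactly one full turn, so that one block is pushed out onto the deck and the knob comes back to rest in line with the fixed pointer. Do not crank on into a second stroke, and let go of the knob.

Things in the scene. Friction and masses are not known exactly. Their poses are not given: they have to be found in the camera images.
- round_wheel (a joint): Flywheel of the feeder with the round magazine: spoked, dark steel, 140 mm across, lying level. Value in rad, 0 = home (knob in line with the fixed steel pointer), grows clockwise seen from above; 6.28 = one full turn, home again. It starts within 0.12 rad of home. Stops at -0.2 and +7.28 rad. Friction about 0.12 N m (2.5 N at the knob); it stays where it is left. The ram goes out in the first half turn, back in the second.
- round_knob (a point): The upright black crank knob of that wheel: a plain cylinder 24 mm in diameter and 55 mm tall that spins freely about its own vertical axis, so it can be held with a gripper that does not turn. It stands 50 mm from the wheel's axis. This point is on the knob's axis at mid height for gripping, 145 mm above the table; the knob's top is at 168 mm, its foot at 113 mm and the wheel's upper face at 111 mm. The point travels with the wheel.
- round_hub (a point): Fixed point on the wheel's axis at the wheel's upper face, 111 mm above the table. Its x axis points along the machine from the wheel to the magazine and the deck's far end, z up. The home pointer is on its -x side, so at joint value 0 the knob is 50 mm along -x from here. The magazine, a round aluminium tube 66 mm across, stands with its axis at x = +127 mm, top 112 mm above the table. The other feeder is alike, but its magazine is square.
- block: The lowest terracotta-coloured round paint block in the round magazine, 55 mm in diameter and 18 mm thick; origin at the centre of its underside, 40 mm above the table on the feeder's deck. It starts under the tube, 127 mm from the wheel's axis; one stroke pushes it to about 193 mm, on the open deck.

How it is judged (in metres and radians):
At the end, for the whole second after the job is handed in: The wheel with the round magazine has made one full clockwise turn and rests at home again within 15 degrees (joint 6.28 +- 0.26 rad), and the block lies at rest on the open deck, 180 to 240 mm from the wheel's axis (value of joint round_wheel between 6.023 and 6.543 rad and velocity of joint round_wheel between -0.1 and 0.1 rad/s and x of block in the frame of round_hub between 0.18 and 0.24 m and z of block in the frame of round_hub between -0.08 and -0.06 m and linear speed of block below 0.02 m/s); the robot touches nothing.
It fails at once if the wheel is cranked well into a second stroke (more than 34 degrees past home) (value of joint round_wheel above 6.883 rad).
It also fails if it takes over 38 s, if anything falls off the work surface, if the arm or the gripper's body presses on something with over 40 N, if the wrist force passes 120 N, or if a joint passes its speed limit or range.

## Working session

There is one attempt and no reset: what is moved stays moved. The work goes in short steps, Python scripts to look and compute and a shell command to move; the robot and the scene stay as the last step left them, time stands still between calls to the robot, and variables do not carry over. Pictures are saved under pics/ and viewed, and the job is handed in when it is done.

```bash
mkdir -p pics; ls; python3 - <<'E'
from workcell import state, grab_frame, hold_point_z
import cv2
print(state(), hold_point_z)
for n in ["side","top","wrist"]:
    f=grab_frame(n); cv2.imwrite(f"pics/{n}0.png",f["frame"][:,:,::-1])
    print(n,f["fx"],f["fy"],f["cx"],f["cy"],f["k1"],f["view"])
E
```

```text
pics
{'time_s': 0.0, 'qpos': array([ 7.19063745e+01,  1.83510469e+01,  8.97071913e+01, -1.16033412e-03,
        7.20428142e+01, -1.14570822e+00]), 'qvel': array([ 0.03362947, -0.03747448, -0.0582267 ,  0.04612455,  0.02780824,
        0.08780364]), 'effort': array([-2.55232160e-03, -4.12466097e+01, -2.31967467e+01,  7.25103356e-02,
        4.58805438e-02, -1.43132402e-04]), 'ee_pos': array([167.4594862 , 549.54382069, 213.12091198]), 'ee_rot': array([-1.79898946e+02, -9.17588034e-04,  1.63052441e+02]), 'force': array([-0.86392251, -0.2239172 ,  0.42314369]), 'torque': array([ 0.01143798, -0.03040368, -0.01851733]), 'gripper_width': 91.27248389263652} -18.8
side 478.7098086791342 478.7098086791342 254.41121163379833 192.44040660238696 -0.02653988912183365 [[-7.42355007e-01 -6.69978750e-01 -6.12521299e-03  4.23978704e+02]
 [-5.11382785e-01  5.72485613e-01 -6.40896146e-01  3.75972191e+02]
 [ 4.32893395e-01 -4.72640134e-01 -7.67603160e-01  6.93811240e+02]
 [ 0.00000000e+00  0.00000000e+00  0.00000000e+00  1.00000000e+00]]
top 356.31584883234456 356.31584883234456 259.55461079162524 195.56032190160548 -0.08959157748561943 [[ 2.69542732e-02 -9.99266077e-01 -2.72171606e-02 -2.16541981e+00]
 [-9.92463388e-01 -2.34950176e-02 -1.20268064e-01  5.80726040e+02]
 [ 1.19540329e-01  3.02537736e-02 -9.92368288e-01  8.37909881e+02]
 [ 0.00000000e+00  0.00000000e+00  0.00000000e+00  1.00000000e+00]]
wrist 284.8662224857655 284.8662224857655 256.8979683325586 182.1654190629889 -0.023831008517012153 [[ 2.91892365e-01  9.56451173e-01  2.17463778e-05 -5.74267806e+02]
 [ 9.26716979e-01 -2.82823628e-01  2.47399345e-01 -2.70854596e+01]
 [ 2.36631544e-01 -7.21938271e-02 -9.68913600e-01  3.90296657e+02]
 [ 0.00000000e+00  0.00000000e+00  0.00000000e+00  1.00000000e+00]]
```

View pics/top0.png

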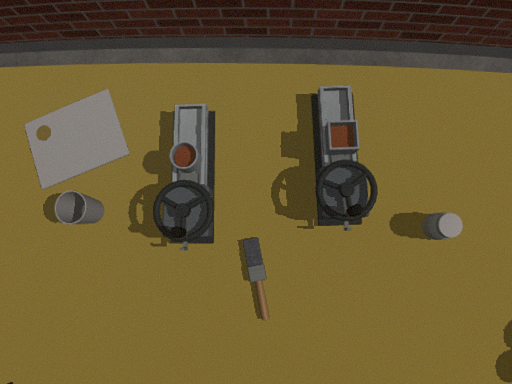

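View pics/side0.png

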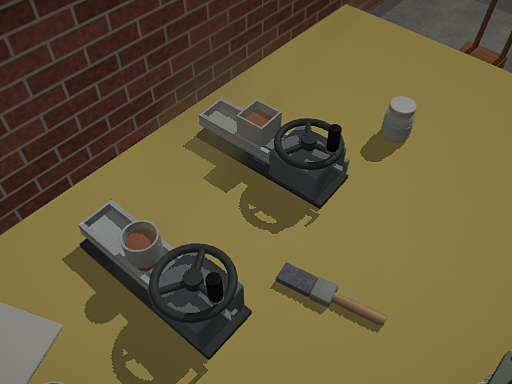

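View pics/wrist0.png

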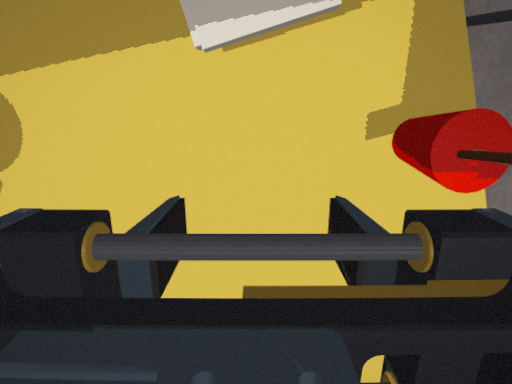

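The top view shows the round-magazine feeder on the left: wheel about (183,211), knob about (178,232), pointer about (185,244) and tube about (184,156). The square-magazine feeder is on the right. The side view shows the round feeder's knob at about (215,287). The wrist view shows only a red pot and the palette.

```bash
cat > h.py <<'E'
import numpy as np, cv2
from workcell import grab_frame
def KD(f):
    return np.array([[f["fx"],0,f["cx"]],[0,f["fy"],f["cy"]],[0,0,1.]]), np.array([f["k1"],0,0,0,0.])
def ray(f,uv):
    K,D=KD(f); p=cv2.undistortPoints(np.array(uv,float).reshape(-1,1,2),K,D).reshape(-1,2)
    V=np.array(f["view"]);R=V[:3,:3];t=V[:3,3]
    d=np.c_[p,np.ones(len(p))]@R; return -R.T@t,d
def onz(f,uv,z):
    c,d=ray(f,uv); return c+d*((z-c[2])/d[:,2])[:,None]
def proj(f,P):
    K,D=KD(f);V=np.array(f["view"])
    return cv2.projectPoints(np.array(P,float).reshape(-1,1,3),cv2.Rodrigues(V[:3,:3])[0],V[:3,3],K,D)[0].reshape(-1,2)
def tri(f1,u1,f2,u2):
    c1,d1=ray(f1,[u1]);c2,d2=ray(f2,[u2]);d1=d1[0]/np.linalg.norm(d1);d2=d2[0]/np.linalg.norm(d2)
    s=np.linalg.lstsq(np.c_[d1,-d2],c2-c1,rcond=None)[0]
    a=c1+s[0]*d1;b=c2+s[1]*d2;return (a+b)/2,np.linalg.norm(a-b)
E
python3 - <<'E'
from h import *
t=cv2.imread("pics/top0.png")[90:265,140:230]; s=cv2.imread("pics/side0.png")[190:370,70:270]
g=lambda im:np.clip(im.astype(float)*2.2,0,255).astype(np.uint8)
cv2.imwrite("pics/tz.png",g(cv2.resize(t,None,fx=3.4,fy=3.4,interpolation=cv2.INTER_CUBIC)))
cv2.imwrite("pics/sz.png",g(cv2.resize(s,None,fx=3.3,fy=3.3,interpolation=cv2.INTER_CUBIC)))
E
```

```text
(no output)
```

View pics/tz.png

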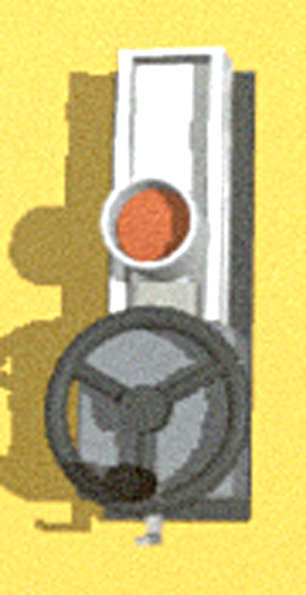

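View pics/sz.png

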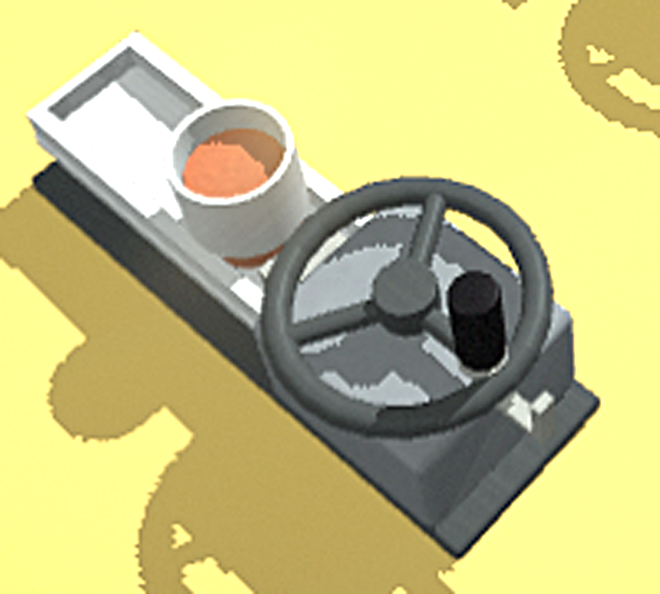

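```bash
python3 - <<'E'
from h import *
fs={n:grab_frame(n) for n in("top","side")}
def circ(P):
    A=np.c_[2*P[:,:2],np.ones(len(P))];x=np.linalg.lstsq(A,(P[:,:2]**2).sum(1),rcond=None)[0]
    return x[:2],np.sqrt(x[2]+x[:2]@x[:2])
def pick(zoom,n):
    o,k={"top":((140,90),3.4),"side":((70,190),3.3)}[n]
    return np.array(zoom,float)/k-0.5+np.array(o)+0.5/k
W={"top":[(46,405),(146,307),(247,405),(62,345),(228,345),(70,480),(228,470),(200,508)],
   "side":[(259,320),(315,210),(410,177),(505,210),(553,290),(530,365),(480,410),(400,438),(310,412)]}
T={"top":[(101,222),(150,178),(197,222),(150,270)],"side":[(171,160),(235,100),(299,155),(240,209)]}
for n in fs:
    for z in(100,104,108): 
        c,r=circ(onz(fs[n],pick(W[n],n),z)); print(n,"wheel",z,c.round(1),r.round(1))
    c,r=circ(onz(fs[n],pick(T[n],n),112)); print(n,"tube",c.round(1),r.round(1))
    im=fs[n]["frame"].max(2)
    x0,y0,x1,y1={"top":(150,215,215,255),"side":(195,260,235,312)}[n]
    m=(im[y0:y1,x0:x1]<14).astype(np.uint8); k,lab,st,ce=cv2.connectedComponentsWithStats(m)
    for i in range(1,k):
        if st[i,4]>20: print(n,st[i],ce[i]+[x0,y0]); u=ce[i]+[x0,y0]; print(onz(fs[n],[u],145))
    print(onz(fs[n],pick([(153,519)] if n=="top" else [(525,400)],n),100), "pointer")
print("knob top",onz(fs["side"],pick([(475,283)],"side"),168),"foot",onz(fs["side"],pick([(482,365)],"side"),113))
E
```

```text
top wheel 100 [534.4 185.3] 70.6
top wheel 104 [534.1 184.3] 70.2
top wheel 108 [533.8 183.3] 69.9
top tube [659.6 187. ] 32.3
[[462.61058567 176.69106712 100.        ]] pointer
side wheel 100 [539.2 182.6] 70.7
side wheel 104 [537.2 183.9] 70.3
side wheel 108 [535.3 185.1] 69.9
side tube [659.5 186.2] 33.5
side [ 11  13  17  29 264] [214.51893939 291.02272727]
[[479.95020514 187.11096103 145.        ]]
[[459.30561866 181.51796689 100.        ]] pointer
knob top [[488.84840449 177.84537437 168.        ]] foot [[481.35184923 186.33966215 113.        ]]
```

Both views agree. The hub is at about (534,184), wheel radius 70 as given, and the tube is at about (659.6,186.6), 125 mm from the hub against the stated 127. The machine axis therefore lies along world +x, with a yaw of about 1°. The knob is near (485,182). I'll turn the tool to yaw 180 so that tool x = −world x, tool y = world y and tool z = −world z, then go above the knob.

```bash
python3 -m creep '[[0,0,0,0,0,0,-8.5],[0,0,0,0,0,0,-8.5],[0,-26,-30,0,0,0,0],[0,-26,-30,0,0,0,0],[0,-26,-30,0,0,0,0]]' 15
```

```text
time_s: 0.88
ee_pos: [246.3, 459.2, 213.8]
ee_rot: [-180.0, 0.0, -179.9]
force: [1.2, 0.0, -0.1]
gripper_width: 91.3
```

```bash
python3 -m creep '[[0,-30,-35,0,0,0,0],[0,-30,-35,0,0,0,0],[0,-30,-35,0,0,0,0],[0,-30,-35,0,0,0,0],[0,-30,-35,0,0,0,0]]' 15; python3 -m creep '[[0,-30,-35,0,0,0,0],[0,-30,-35,0,0,0,0],[0,-28,-31,0,0,0,0],[0,0,0,0,0,0,0]]' 15; python3 - <<'E'
from h import *
for n in("top","side","wrist"): cv2.imwrite(f"pics/{n}1.png",grab_frame(n)["frame"][:,:,::-1])
E
```

```text
time_s: 1.5
ee_pos: [396.7, 284.0, 214.0]
ee_rot: [180.0, 0.0, -179.9]
force: [0.2, -0.0, -0.2]
gripper_width: 90.9
time_s: 2.0
ee_pos: [485.4, 182.6, 213.7]
ee_rot: [-180.0, 0.0, 179.8]
force: [-0.2, -1.1, 0.7]
gripper_width: 91.3
```

View pics/wrist1.png

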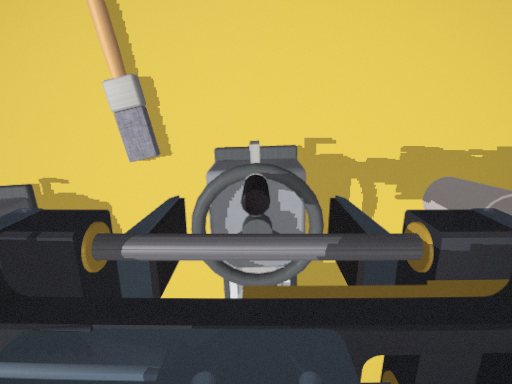

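View pics/side1.png

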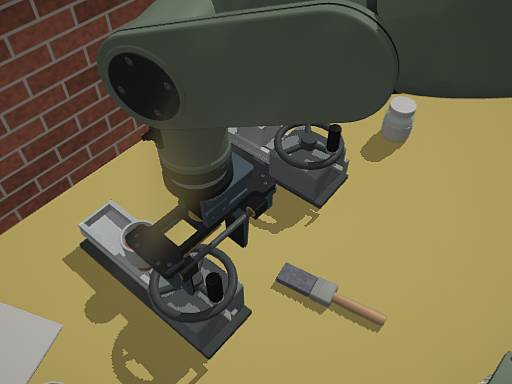

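The wrist view shows the wheel centred between the fingers, with the knob top near (256,185) and the pointer at (255,148). I'll measure the knob and hub from this close view.

```bash
python3 - <<'E'
from h import *
f=grab_frame("wrist")
print(proj(f,[[485.4,182.6,168],[485.4,182.6,113],[534,184,111]]).round(1))
im=f["frame"][130:300,170:350]; cv2.imwrite("pics/w1z.png",np.clip(cv2.resize(im[:,:,::-1],None,fx=3.3,fy=3.3,interpolation=cv2.INTER_CUBIC)*2.0,0,255).astype(np.uint8))
m=(f["frame"].max(2)<14).astype(np.uint8); m[:165]=0;m[225:]=0;m[:,:235]=0;m[:,280:]=0
k,l,st,ce=cv2.connectedComponentsWithStats(m)
for i in range(1,k):
  if st[i,4]>40: print(st[i],ce[i],onz(f,[ce[i]],145))
print("topz168",onz(f,[(256,184)],168),"ptr",onz(f,[(255,146)],100))
E
```

```text
[[254.2 202.3]
 [254.6 184.8]
 [256.  229.5]]
topz168 [[470.19732119 184.01723254 168.        ]] ptr [[448.63523683 182.95738722 100.        ]]
```

View pics/w1z.png

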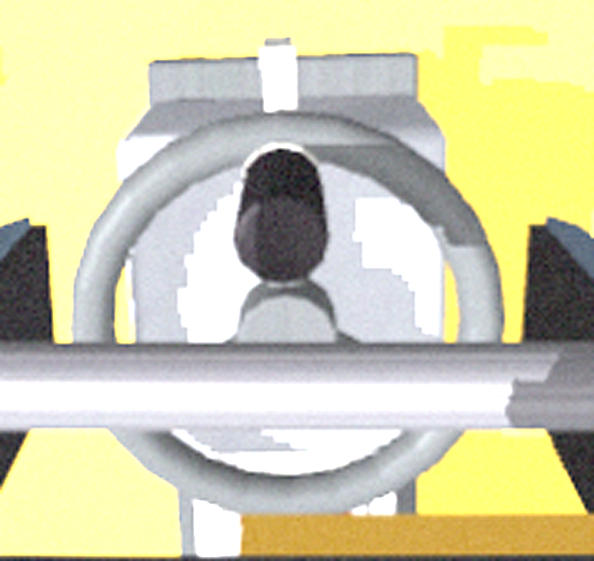

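The knob top is at about (255.5,203.5) in the wrist picture, against a predicted (254.2,202.3). It lies within about 1.5 mm of the tool axis, so I'll descend 88 mm and close.

```bash
python3 -m creep '[[0,0,1,20,0,0,0],[0,0,0,20,0,0,0],[0,0,0,20,0,0,0],[0,0,0,18,0,0,0],[0,0,0,10,0,0,0]]' 20; python3 -m creep '[[0.4,0,0,0,0,0,0],[0.7,0,0,0,0,0,0],[1,0,0,0,0,0,0],[1,0,0,0,0,0,0],[1,0,0,0,0,0,0]]' 20;python3 - <<'E'
from h import *
for n in("side","wrist"): cv2.imwrite(f"pics/{n}2.png",grab_frame(n)["frame"][:,:,::-1])
E
```

```text
time_s: 2.82
ee_pos: [482.9, 186.1, 125.2]
ee_rot: [-180.0, -0.1, -179.8]
force: [0.3, 0.4, -0.0]
gripper_width: 91.1
time_s: 3.45
ee_pos: [484.1, 185.3, 126.2]
ee_rot: [180.0, 0.0, -180.0]
force: [0.1, 0.6, -0.3]
gripper_width: 44.2
```

View pics/side2.png

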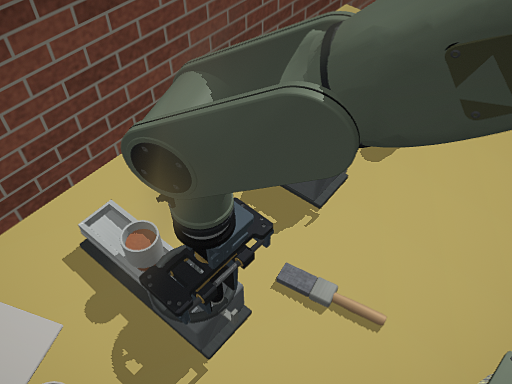

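View pics/wrist2.png

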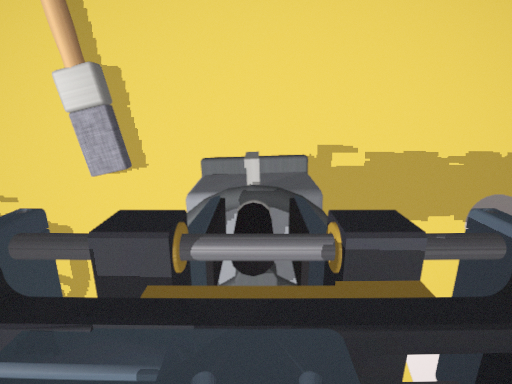

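The fingers are still closing (opening 44 mm), and the knob stands between the pads at about (253,235). I'll keep closing.

```bash
python3 -m creep '[[1,0,0,0,0,0,0],[1,0,0,0,0,0,0],[1,0,0,0,0,0,0],[1,0,0,0,0,0,0]]' 20
```

```text
time_s: 4.05
ee_pos: [483.9, 185.1, 126.0]
ee_rot: [-180.0, -0.0, -179.9]
force: [-0.1, -2.1, 0.8]
gripper_width: 23.6
```

The opening is 23.6 mm on the 24 mm knob, so it is gripped. Now I'll crank clockwise: the knob starts on the robot's side (−x) and goes first toward +y. I'll use 10° per row on a 50 mm circle.

```bash
python3 -m creep '[[1,-0.8,8.7,0,0,0,0],[1,-2.3,8.4,0,0,0,0],[1,-3.7,7.9,0,0,0,0],[1,-5,7.1,0,0,0,0],[1,-6.2,6.2,0,0,0,0]]' 20
```

```text
time_s: 4.68
ee_pos: [502.4, 223.5, 125.9]
ee_rot: [-179.9, 0.0, -179.9]
force: [1.5, -6.8, 2.2]
gripper_width: 23.6
```

```bash
python3 -m creep '[[1,-7.1,5,0,0,0,0],[1,-7.9,3.7,0,0,0,0],[1,-8.4,2.3,0,0,0,0],[1,-8.7,0.8,0,0,0,0],[1,-8.7,-0.8,0,0,0,0]]' 20
```

```text
time_s: 5.3
ee_pos: [540.9, 234.1, 125.9]
ee_rot: [-179.9, -0.3, -179.9]
force: [-5.4, -6.8, 6.0]
gripper_width: 23.5
```

```bash
python3 -m creep '[[1,-8.4,-2.3,0,0,0,0],[1,-7.9,-3.7,0,0,0,0],[1,-7.1,-5,0,0,0,0],[1,-6.2,-6.2,0,0,0,0],[1,-5,-7.1,0,0,0,0]]' 20; python3 -m creep '[[1,-3.7,-7.9,0,0,0,0],[1,-2.3,-8.4,0,0,0,0],[1,-0.8,-8.7,0,0,0,0],[1,0,0,0,0,0,0]]' 20; python3 - <<'E'
from h import *
for n in("top","side"): cv2.imwrite(f"pics/{n}3.png",grab_frame(n)["frame"][:,:,::-1])
E
```

```text
time_s: 5.92
ee_pos: [575.6, 212.1, 125.9]
ee_rot: [179.8, -0.3, -180.0]
force: [-5.0, 1.1, 3.5]
gripper_width: 23.6
time_s: 6.42
ee_pos: [584.0, 184.7, 125.9]
ee_rot: [-180.0, -0.0, -180.0]
force: [-3.4, -0.8, 2.8]
gripper_width: 23.7
```

View pics/side3.png

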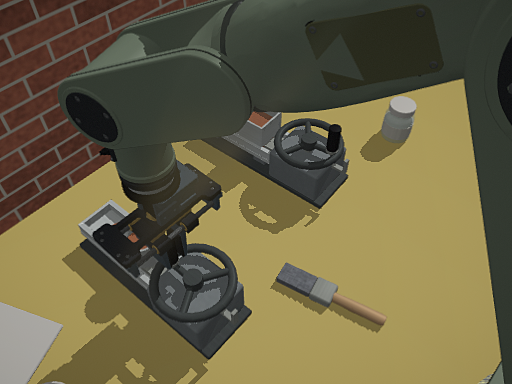

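View pics/top3.png

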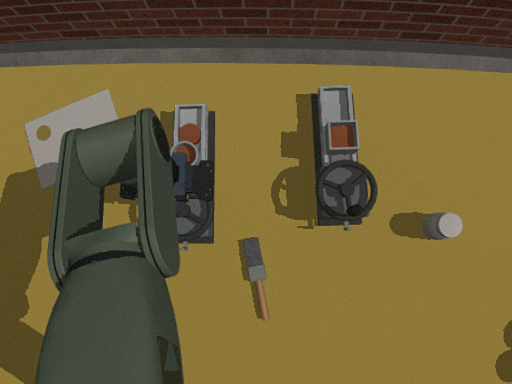

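The wheel is half a turn round and the gripper is still on the knob. A terracotta block has come out onto the open deck at (190,133) in the top view. Forces are small, so on to the second half.

```bash
python3 -m creep '[[1,0.8,-8.7,0,0,0,0],[1,2.3,-8.4,0,0,0,0],[1,3.7,-7.9,0,0,0,0],[1,5,-7.1,0,0,0,0],[1,6.2,-6.2,0,0,0,0]]' 20; python3 -m creep '[[1,7.1,-5,0,0,0,0],[1,7.9,-3.7,0,0,0,0],[1,8.4,-2.3,0,0,0,0],[1,8.7,-0.8,0,0,0,0],[1,8.7,0.8,0,0,0,0]]' 20
```

```text
time_s: 7.15
ee_pos: [566.7, 146.7, 126.0]
ee_rot: [180.0, 0.1, -180.0]
force: [2.1, 4.6, -1.2]
gripper_width: 23.5
time_s: 7.78
ee_pos: [524.8, 135.3, 126.0]
ee_rot: [-179.9, 0.0, -179.9]
force: [3.5, -2.3, -1.0]
gripper_width: 23.7
```

```bash
python3 -m creep '[[1,8.4,2.3,0,0,0,0],[1,7.9,3.7,0,0,0,0],[1,7.1,5,0,0,0,0],[1,6.2,6.2,0,0,0,0],[1,5,7.1,0,0,0,0]]' 20
```

```text
time_s: 8.4
ee_pos: [489.9, 160.7, 125.9]
ee_rot: [-180.0, -0.1, -179.9]
force: [0.1, -4.2, 1.1]
gripper_width: 23.2
```

```bash
python3 -m creep '[[1,3.7,7.9,0,0,0,0],[1,2.3,8.4,0,0,0,0],[1,0.8,8.7,0,0,0,0],[1,0,0,0,0,0,0],[1,0,0,0,0,0,0]]' 20
```

```text
time_s: 9.02
ee_pos: [483.9, 186.5, 125.9]
ee_rot: [179.9, -0.0, -180.0]
force: [-1.1, 4.3, 1.6]
gripper_width: 23.6
```

The knob is back at (484,186), and the circle's centre came out at y≈184.7, so it is within a couple of degrees of home. I'll open and lift straight up.

```bash
python3 -m creep '[[0.7,0,0,0,0,0,0],[0.4,0,0,0,0,0,0],[0,0,0,0,0,0,0],[0,0,0,0,0,0,0],[0,0,0,0,0,0,0]]' 20; python3 -m creep '[[0,0,0,-15,0,0,0],[0,0,0,-25,0,0,0],[0,0,0,-30,0,0,0],[0,0,0,-30,0,0,0],[0,0,0,0,0,0,0]]' 20;python3 - <<'E'
from h import *
for n in("top","side","wrist"): cv2.imwrite(f"pics/{n}4.png",grab_frame(n)["frame"][:,:,::-1])
E
```

```text
time_s: 9.65
ee_pos: [484.0, 185.3, 125.9]
ee_rot: [180.0, 0.0, -180.0]
force: [-0.3, 0.3, -1.4]
gripper_width: 64.5
time_s: 10.28
ee_pos: [485.5, 185.9, 229.2]
ee_rot: [179.9, 0.4, -179.9]
force: [0.8, -0.2, -0.7]
gripper_width: 91.3
```

View pics/wrist4.png

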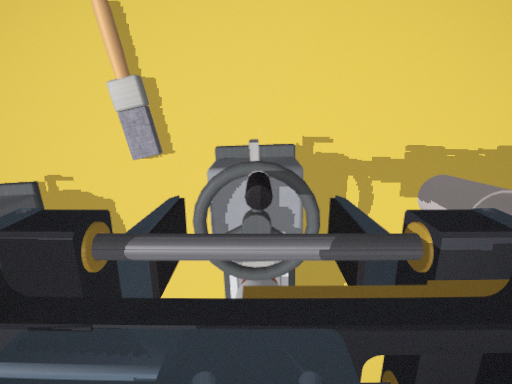

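View pics/side4.png

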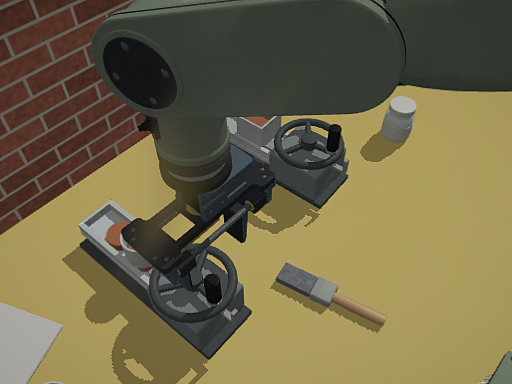

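The knob is free and stands close to the pointer: in the wrist view the knob is at (259,190) and the pointer at (254,150). The wheel is clear of the robot. I'll draw the arm back to get an open view of the block and the knob.

```bash
python3 -m creep '[[0,30,35,0,0,0,0],[0,30,35,0,0,0,0],[0,30,35,0,0,0,0],[0,30,35,0,0,0,0],[0,30,35,0,0,0,0]]' 20; python3 -m creep '[[0,30,35,0,0,0,0],[0,30,35,0,0,0,0],[0,30,35,0,0,0,0],[0,0,0,0,0,0,0]]' 20;python3 - <<'E'
from h import *
F={n:grab_frame(n) for n in("top","side")}
for n,f in F.items():
    im=f["frame"]; cv2.imwrite(f"pics/{n}5.png",im[:,:,::-1])
    a=im.astype(int); m=((a[...,0]>1.9*a[...,1])&(a[...,0]>60)).astype(np.uint8)
    k,l,st,ce=cv2.connectedComponentsWithStats(m)
    for i in range(1,k):
        if st[i,4]>30: print(n,st[i],ce[i].round(1),onz(f,[ce[i]],58).round(1))
t=F["top"]["frame"][90:265,140:230,::-1]; s=F["side"]["frame"][190:370,70:270,::-1]
g=lambda im,k:np.clip(cv2.resize(im,None,fx=k,fy=k,interpolation=cv2.INTER_CUBIC)*2.0,0,255).astype(np.uint8)
t=g(t,3.3);s=g(s,2.4); c=np.zeros((max(len(t),len(s)),t.shape[1]+s.shape[1],3),np.uint8);c[:len(t),:t.shape[1]]=t;c[:len(s),t.shape[1]:]=s
cv2.imwrite("pics/z5.png",c);print(c.shape)
E
```

```text
time_s: 11.05
ee_pos: [332.2, 360.7, 224.7]
ee_rot: [-179.9, -0.1, -180.0]
force: [0.3, -0.1, 0.6]
gripper_width: 90.9
time_s: 11.55
ee_pos: [241.6, 466.3, 224.4]
ee_rot: [-179.9, -0.1, -179.7]
force: [-0.2, 0.5, -0.6]
gripper_width: 91.3
(578, 777, 3)
```

View pics/z5.png

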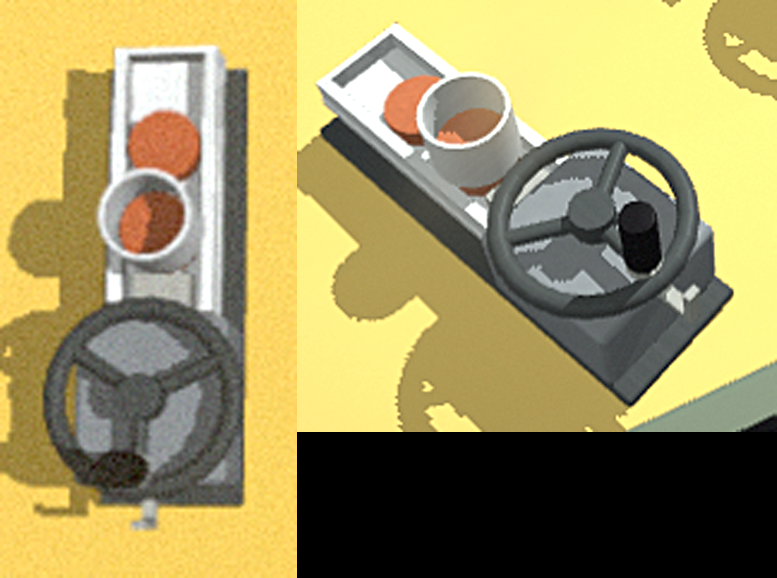

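```bash
python3 - <<'E'
from h import *
F={n:grab_frame(n) for n in("top","side")}
f=F["side"]; m=(f["frame"].max(2)<14).astype(np.uint8); m[:260]=0;m[315:]=0;m[:,:195]=0;m[:,235:]=0
k,l,st,ce=cv2.connectedComponentsWithStats(m)
i=1+np.argmax(st[1:,4]); print(st[i],ce[i],"knob z140",onz(f,[ce[i]],140.5).round(1))
print("foot",onz(f,[(214.6,303.0)],115).round(1))
hub=np.array([534.2,184.5])
for deg in(-8,-4,0,4,8,12):
    th=np.radians(deg)+np.radians(1.)*0
    p=[hub[0]-50*np.cos(th),hub[1]+50*np.sin(th)]
    print(deg,proj(f,[[*p,140.5]]).round(1),proj(F["top"],[[*p,168],[*p,113]]).round(1).tolist())
g=F["top"]
mt=(g["frame"].max(2)<16).astype(np.uint8); mt[:215]=0;mt[255:]=0;mt[:,:150]=0;mt[:,215:]=0
k,l,st,ce=cv2.connectedComponentsWithStats(mt)
for i in range(1,k):
    if st[i,4]>15: print("top",st[i],ce[i])
a=g["frame"][110:175,160:215].astype(int); h=cv2.cvtColor(g["frame"],cv2.COLOR_RGB2HSV)[110:175,160:215]
m=((a[...,0]>1.8*a[...,2])&((h[...,0]<10)|(h[...,0]>172))&(h[...,1]>110)).astype(np.uint8)
k,l,st,ce=cv2.connectedComponentsWithStats(m)
for i in range(1,k):
    if st[i,4]>25: print("red",st[i]+[160,110,0,0,0],(ce[i]+[160,110]).round(1))
u=[(189.3,134.1)]
P=onz(g,u,58)[0]; print("block",P.round(1),P[:2]-hub)
E
```

```text
[204 281  18  23 256] [212.96484375 293.15625   ] knob z140 [[481.1 189.6 140.5]]
foot [[478.5 191.3 115. ]]
-8 [[217.  286.3]] [[177.0, 231.9], [183.4, 232.4]]
-4 [[215.6 288. ]] [[175.4, 232.0], [181.8, 232.5]]
0 [[214.  289.6]] [[173.7, 232.0], [180.3, 232.5]]
4 [[212.2 291.1]] [[172.1, 231.9], [178.7, 232.4]]
8 [[210.4 292.5]] [[170.5, 231.7], [177.2, 232.2]]
12 [[208.4 293.8]] [[168.9, 231.3], [175.7, 231.9]]
red [180 124  21  19 125] [191.4 134.3]
red [176 148  16  14  57] [183.  154.4]
red [177 160  11   7  27] [181.8 163.3]
block [726.3 189.2  58. ] [192.08757035   4.65802135]
```

From the clear views the block is 192 mm from the hub (about 193 expected, 180–240 allowed). The knob's outline is centred at (213.3,288.4) in the side view and spans columns 167–185 in the top view. Both match about +2° from home, and the worst reading is about +8°, inside the 15° allowed. The robot is clear, so I'm handing in.

```bash
python3 - <<'E'
from workcell import job_done,state
print(state()["time_s"],state()["force"]); print(job_done())
E
```

```text
11.75 [0.86942231 0.07332603 0.56982537]
the job is handed in; nothing more can be done
None
```

I gripped the knob of the round-magazine feeder, cranked one full clockwise turn, let go, drew the arm clear and handed the job in at 11.75 s. No verdict is reported, so success rests on my own checks.

- **Block:** it lies on the open deck, about 192 mm from the wheel's axis (180–240 mm allowed).
- **Knob:** its outline in the side and top views puts it about 2° past home (15° allowed). A cruder side-view dark mask, which misses the knob's lit top, read it further on (about 5–8°), and so did a hand-picked foot point (about 7°). Both are still within limits.
- **Forces:** the readings at the end of each move stayed below about 11 N, and the arm was touching nothing at the end.
- **Disagreements:** the tube measured 125 mm from the hub against the stated 127 mm, which fits the 2 mm calibration. My first colour mask for the block found nothing, so I took its position from the enlarged picture; a second mask put its centre about 2 px away.

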